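# Slide the saucepan aside and take a hotplate surface reading

### The job

Check the hotplate surface under the saucepan: slide the pan along the hotplate, without lifting it, off its ring until it stands wholly inside the other, empty ring. Then take the contact probe from its stand and hold it upright with its sprung tip resting gently on the small steel measuring spot that the pan was covering, the tip pushed about halfway in; finish while still holding it there. Leave the other things on the bench alone.

Things in the scene. Friction and masses are not known exactly. Their poses are not given: they have to be found in the camera images.
- hob: fixed double hotplate, steel case with flat black top, 300 (its x) x 440 (its y) x 50 high mm; origin: centre of its underside on the bench. Top surface 50 mm above the bench, level and rigid. Two identical thin white rings are printed side by side on it, 220 apart along its y
- heat_zone: printed marking on the hotplate: white ring 182 dia (line centre) mm with a round steel measuring spot 20 dia in a small 32 dia circle at its centre. Left or right ring; at the start the pan hides the spot. Origin: centre of the spot, on the hotplate's top surface, z up; flush
- rest_zone: printed marking on the hotplate: the other white ring, 182 dia (line centre), empty and plain. Origin: its centre, on the hotplate's top surface, z up; flush
- pan: loose open steel saucepan, 150 dia x 85 high mm, wall 4, about 0.4 to 0.8 kg; origin: centre of its underside, z up. One straight level handle points along its -x: black bar 22 wide (y) x 16 tall from x = -100 to x = -205, its middle 64 mm above the pan's underside (steel neck 12 wide between wall and bar). At the start the handle points roughly towards the robot
- stand: fixed square aluminium block, 75 x 75 x 85 high mm, with an upright through hole 23 dia in the middle that holds the probe; on the left or right of the hotplate. Origin: centre of its underside on the bench
- probe: loose contact probe, 0.1 kg, upright in the stand; z runs tip to handle. Origin: on its axis, underside of the black flange that rests on the stand (85 above bench). Up: flange 36 dia x 8 mm, then grey round handle 26 dia to z = 85. Down: steel sleeve 16 dia to z = -45, then sprung rod 8 dia, copper foot 14 dia, flat end at z = -75 unpressed. Must rise 75 mm to leave the stand
- nib (a joint): how far the probe's sprung tip is pushed in along the probe's axis, m: 0 = fully out, 0.016 = fully in. Spring: about 0.9 N to start moving, then 0.3 N per mm (about 3.3 N at halfway, 0.008)
- nib_end (a point): centre of the flat end of the probe's copper foot (the point that touches)
- tool_cup: fixed steel cup of hand tools, 76 dia x 100 high mm, tools up to 170 high; bystander, beyond the other end of the hotplate from the stand. Origin: centre of its underside
- amber: bystander: loose amber screw-cap jar, 72 dia x 150 high mm, standing on the bench
- tub: bystander: loose white plastic screw-cap tub, 84 dia x 170 high mm, on the bench
- flask: bystander: loose conical clear glass flask, 72 dia x 110 high mm, on the bench
- jar: bystander: loose squat green glass jar with steel cap, 68 dia x 85 high mm, on the bench
- crucible: bystander: loose small white ceramic cup, 44 dia x 32 high mm, standing on the rear strip of the hotplate
- driver: bystander: loose screwdriver, handle and shaft, lying on the bench

How it is judged:
By the outcome, as a careful person would: the job done as asked, in the order asked, and still so for the second after the job is handed in, while the arm keeps its last pose, push and grip.
It also fails if it takes over 58 s, if anything falls off the work surface, if the arm or the gripper's body presses on something with over 40 N, if the wrist force passes 120 N, or if a joint passes its speed limit or range.

### The arm

A 6-joint arm with a two-finger parallel gripper is mounted at the origin on the work surface. World frame = base frame: x ahead of the robot, y to its left, z up, the work surface at z = 0. Lengths are in m, angles in rad, forces in N, time in s.
With the tool pointing down it reaches from about 0.35 to 0.8 m from the base axis. Payload 7.3 kg.
Tool frame: the origin (TCP) lies between the finger pads; the fingertips stand 25 mm ahead of it and the grasp point (between the pads) lies 6 mm ahead of it (r.tip_extent is the distance from the TCP to the fingertips, in m); z points along the fingers, y is the direction in which the jaws open and shut (so a half turn about z gives the same grasp; the last joint's range is limited). The gripper opens to 85 mm and grips with 20 to 120 N. Pads are 22 mm wide; open, the fingers measure 114 mm over their backs; the gripper's body (76 mm by 85 mm) begins 54 mm behind the grasp point. The pads swing forward as they close: fully open they stand 13 mm farther back than shut.
Start: joints at [1.072, 0.342, 1.524, -0, 1.275, -0.146], TCP at [0.181, 0.493, 0.256] pointing down, gripper open.
Joint ranges: [-2.53, 2.53], [-0.77, 2.02], [0.04, 2.7], [-1, 4.14], [0.28, 2.66], [-3.11, 3.11]. Speed limits (rad/s): [2.57, 2.57, 3.14, 3.14, 3.14, 3.14].

### API

Orientations are given as a unit quaternion [x, y, z, w].
In Python, from workcell import r, command_gripper, optics gives the robot as it stands. The module is installed in compiled form; this text tells all that it offers. Calls block until the motion is done:
- r.reach(position, orientation): joint-space move of the TCP to a pose.
- r.move_straight(position, orientation=None, speed=0.15, max_force=None): straight line of the TCP; orientation=None keeps the orientation; speed is the mean speed in m/s. With max_force (N) it stops when the force on the tool has changed by that much, and returns True; else False.
- r.movej(angles): joint-space move.
- command_gripper(opening, force=None): finger opening in m; force is the grip in N (None keeps the last); returns when the fingers have stopped.
- r.hold(seconds).
- r.solve_ik(position, orientation): joint angles nearest the present ones, or None.
- r.read_state(): the state.
- optics.get_image(name): name is "scene" or "top" or "wrist"; returns (picture, depth): 480x640x3 uint8, red, green, blue; 480x640 float32, m along the optical axis (not along the pixel's ray), 0 where there is no reading.
- optics.camera_model(name): a dict with "K" (3x3 intrinsics, pixels), "R" (3x3) and "t" (3): a world point X has camera coordinates R X + t; the wrist camera has in their place "tool_from_camera" (4x4, takes a point from camera to tool coordinates, whose origin is the TCP and whose axes are the flange's). Camera axes: x right, y down, z forward; pixel columns grow to the right and rows downward; lengths in m; the calibration is good to about 2 mm. A picture is of the moment at which its call begins: read the wrist's pose just before it. camera_model takes no time and is no camera call.
A pose or a line that the arm cannot do raises r.PlanningError and nothing moves.
- r.finish_job(): hands the job in, once; it reports no verdict.
The state is a dict: "time_s": time; "joint_positions": joint angles; "dq": joint speeds; "tau": joint torques, N m; "eef_pos": TCP position; "eef_rot": TCP orientation; "contact_force": force on the tool from outside, world axes, zero at the start; "torque": the same for the moment, N m; "grip_width": finger opening in m.
Only numpy, scipy, OpenCV 4.12 (cv2) and the standard library are available. Lean on these libraries where they do the work, as an engineer would, in place of code of your own. Each camera call takes 0.05 s, during which the arm holds its last target. There are 200 camera calls.

## Working session

There is one attempt and no reset: what is moved stays moved. The work goes in short steps, each a Python script; the robot and the scene stay as the last script left them, time stands still between calls to the robot, and variables do not carry over. Pictures are saved under pics/ and viewed, on a budget of 10 in all, crops included, one or two more only if the job needs it, and the job is handed in when it is done.

```bash
mkdir -p pics
python3 - <<'E'
from workcell import r, optics
import cv2, numpy as np
for n in ("scene","top"):
    p,d=optics.get_image(n); cv2.imwrite(f"pics/{n}0.png",p[...,::-1]); np.savez(f"{n}0.npz",p=p,d=d)
    m=optics.camera_model(n); print(n,{k:np.round(v,4).tolist() if not isinstance(v,str) else v for k,v in m.items()})
print(r.read_state(), r.tip_extent)
print({k:np.round(v,4).tolist() for k,v in optics.camera_model("wrist").items() if not isinstance(v,str)})
E
```

```text
scene {'K': [[438.7871, 0.0, 323.3641], [0.0, 438.7871, 245.8267], [0.0, 0.0, 1.0]], 'R': [[-0.2518, 0.9678, -0.0051], [0.8272, 0.2125, -0.5202], [-0.5023, -0.1352, -0.854]], 't': [0.1417, -0.4092, 1.2913]}
top {'K': [[457.4041, 0.0, 315.161], [0.0, 457.4041, 243.1142], [0.0, 0.0, 1.0]], 'R': [[0.008, -1.0, -0.0026], [-0.987, -0.0075, -0.1608], [0.1608, 0.0039, -0.987]], 't': [-0.0167, 0.5649, 1.0846]}
{'time_s': 0.1, 'joint_positions': array([ 1.07199746e+00,  3.42692805e-01,  1.52490087e+00, -6.33716229e-06,
        1.27537344e+00, -1.46022902e-01]), 'dq': array([ 0.00192562, -0.00169327, -0.00307775, -0.00051992, -0.00057184,
       -0.00100993]), 'tau': array([ 1.77014466e-03, -4.34448731e+01, -2.46491396e+01, -1.40796669e-04,
        4.64378259e-03,  4.38241818e-05]), 'eef_pos': array([0.1812341 , 0.49240095, 0.25568198]), 'eef_rot': array([ 1.75473799e-01,  9.84483861e-01, -6.52778861e-04, -2.14876680e-04]), 'contact_force': array([-1.3446616 , -0.09482635, -0.27656778]), 'torque': array([-0.01867312, -0.00782537, -0.02427029]), 'grip_width': 0.0852909890213317} 0.025
{'K': [[427.5328, 0.0, 315.4723], [0.0, 427.5328, 242.4535], [0.0, 0.0, 1.0]], 'tool_from_camera': [[-0.0002, -0.9484, -0.3171, 0.0824], [1.0, 0.0002, -0.0012, 0.0002], [0.0012, -0.3171, 0.9484, -0.1176], [0.0, 0.0, 0.0, 1.0]]}
```

View pics/top0.png

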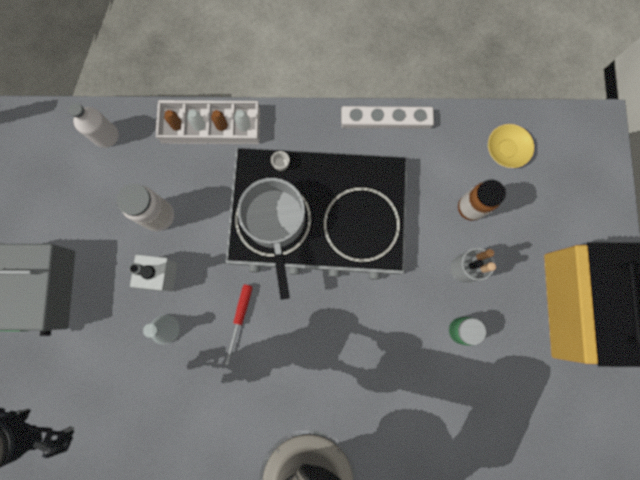

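View pics/scene0.png

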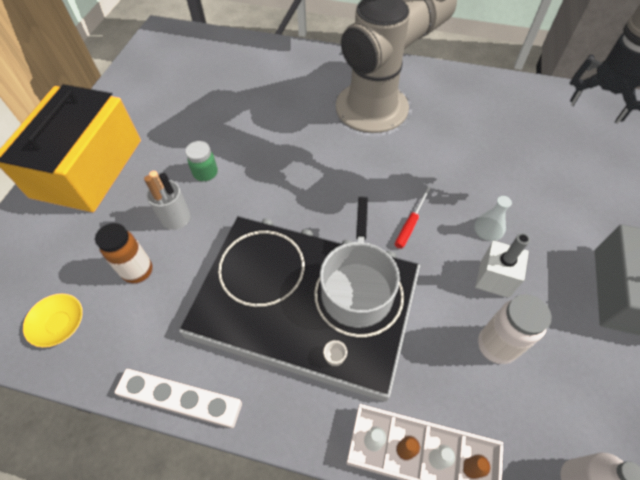

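The pan sits in the left (+y) ring, centred near (272,212) in the top view, with its handle tip at (283,298). The empty ring is centred at (362,224). The stand and probe are at (149,271), with the flask (160,328) and tub (148,208) on either side. Next I'll measure these.

```bash
cat > h.py <<'E'
import numpy as np, cv2
from scipy.spatial.transform import Rotation as Ro
from workcell import r, command_gripper, optics
def cam(n, st=None):
    m=optics.camera_model(n); K=m["K"]
    if n=="wrist":
        T=np.array(m["tool_from_camera"]); Rw=Ro.from_quat(st["eef_rot"]).as_matrix()
        return K, Rw@T[:3,:3], Rw@T[:3,3]+st["eef_pos"]
    R=np.array(m["R"]); return K, R.T, -R.T@np.array(m["t"])
def ray(c,uv,z):
    K,R,o=c; uv=np.atleast_2d(np.asarray(uv,float))
    d=(np.c_[uv,np.ones(len(uv))]@np.linalg.inv(K).T)@R.T
    return o+d*((z-o[2])/d[:,2])[:,None]
def proj(c,X):
    K,R,o=c; p=K@(R.T@(np.asarray(X)-o)); return p[:2]/p[2]
def cloud(c,d):
    K,R,o=c; v,u=np.indices(d.shape)
    p=np.stack([(u-K[0][2])/K[0][0]*d,(v-K[1][2])/K[1][1]*d,d],-1); return p@R.T+o
def down(yaw):  # tool z down, jaw (tool y) at angle yaw from world y
    return (Ro.from_euler("z",yaw)*Ro.from_quat([0,1,0,0])).as_quat()
def circ(P):
    A=np.c_[2*P[:,:2],np.ones(len(P))]; s=np.linalg.lstsq(A,(P[:,:2]**2).sum(1),rcond=None)[0]
    return s[:2],np.sqrt(s[2]+s[:2]@s[:2])
def grab(n,name):
    st=r.read_state(); p,d=optics.get_image(n); cv2.imwrite(f"pics/{name}.png",p[...,::-1]); return p,d,cam(n,st)
def look(n): 
    z=np.load(f"{n}0.npz"); return z["p"],z["d"],cam(n)
E
python3 - <<'E'
from h import *
for n in ("top","scene"):
    p,d,c=look(n); X=cloud(c,d); g=p.astype(int); print(n)
    # rest ring: bright pixels on hob plane
    w=g.min(2)>110; G=ray(c,np.stack(np.indices(w.shape)[::-1],-1).reshape(-1,2),.05).reshape(*w.shape,3)
    g0=ray(c,[[362,224]] if n=="top" else [[262,268]],.05)[0]
    for _ in range(3):
        q=np.hypot(*(G[...,:2]-g0[:2]).transpose(2,0,1)); m=w&(abs(q-.091)<.02); g0,rad=circ(G[m])
    print("rest",g0,rad,m.sum())
    for nm,z,lo,hi in (("rim",.135,.128,.145),):
        m=(X[...,2]>lo)&(X[...,2]<hi)&(np.hypot(X[...,0]-.5,X[...,1]-.1)<.16)&(g.max(2)>70); P=X[m]; 
        c0=np.median(P,0)[:2]
        for _ in range(4):
            k=abs(np.hypot(*(P[:,:2]-c0).T)-.074)<.012; c0,rad=circ(P[k])
        print("rim",c0,rad,k.sum())
    # handle
    m=(g.max(2)<60)&(X[...,2]>.10)&(X[...,2]<.14)&(abs(X[...,1]-c0[1])<.06)&(X[...,0]<c0[0]-.085)&(X[...,0]>c0[0]-.25)
    P=X[m]; print("handle n",m.sum(),P.min(0),P.max(0)); 
    a=np.polyfit(P[:,0],P[:,1],1); print("handle mean",P.mean(0),"slope dy/dx",a[0])
    # probe handle top & stand
    m=(X[...,2]>.162)&(X[...,2]<.18)&(np.hypot(X[...,0]-.38,X[...,1]-.38)<.06); print("probe top",m.sum(),X[m].mean(0),X[m].min(0),X[m].max(0))
    m=(X[...,2]>.075)&(X[...,2]<.09)&(np.hypot(X[...,0]-.38,X[...,1]-.38)<.07)&(g.min(2)>120); P=X[m][:,:2].astype(np.float32); print("stand",m.sum(),cv2.minAreaRect(P) if len(P) else 0)
    # hob top
    m=(X[...,2]>.04)&(X[...,2]<.06)&(g.max(2)<70)&(np.hypot(X[...,0]-.5,X[...,1]-0)<.35);print("hob",cv2.minAreaRect(X[m][:,:2].astype(np.float32)))
E
```

```text
top
rest [ 0.61327229 -0.12604506] 0.09094836670451668 496
rim [0.62534635 0.08898149] 0.07311949085638228 294
handle n 363 [0.42637766 0.04756301 0.11094383] [0.5266975  0.08163465 0.12780076]
handle mean [0.47736265 0.06350359 0.1218611 ] slope dy/dx 0.1572813313797197<stdin>:21: RuntimeWarning: Mean of empty slice.
  ret = um.true_divide(
Traceback (most recent call last):
ValueError: zero-size array to reduction operation minimum which has no identity
```

Run:
```python
from h import *
for n,uv in (("top",(147,271)),("scene",(520,243))):
    p,d,c=look(n); X=cloud(c,d); g=p.astype(int); print(n)
    g0=ray(c,[uv],.165)[0]; print("probe guess",g0)
    near=np.hypot(X[...,0]-g0[0],X[...,1]-g0[1])<.07
    m=near&(X[...,2]>.155)&(X[...,2]<.185)&(g.max(2)<110); print("probe top",m.sum(), X[m].mean(0) if m.any() else 0)
    m=near&(X[...,2]>.078)&(X[...,2]<.092)&(g.min(2)>120); print("stand",m.sum(),cv2.minAreaRect(X[m][:,:2].astype(np.float32)) if m.any() else 0)
    m=(X[...,2]>.04)&(X[...,2]<.06)&(g.max(2)<70)&(np.hypot(X[...,0]-.6,X[...,1])<.3);print("hob",cv2.minAreaRect(X[m][:,:2].astype(np.float32)))
    if n=="scene":
        m=(X[...,2]>.128)&(X[...,2]<.145)&(np.hypot(X[...,0]-.625,X[...,1]-.089)<.1); P=X[m]; c0=np.array([.625,.089])
        for _ in range(4):
            k=abs(np.hypot(*(P[:,:2]-c0).T)-.074)<.012; c0,rad=circ(P[k])
        print("rim",c0,rad)
        m=(g.max(2)<60)&(X[...,2]>.10)&(X[...,2]<.14)&(abs(X[...,1]-.06)<.06)&(X[...,0]<.535)&(X[...,0]>.38);P=X[m];print("handle",P.mean(0),np.polyfit(P[:,0],P[:,1],1))
        w=g.min(2)>110; G=ray(c,np.stack(np.indices(w.shape)[::-1],-1).reshape(-1,2),.05).reshape(*w.shape,3); g0=ray(c,[[262,268]],.05)[0]
        for _ in range(3):
            q=np.hypot(*(G[...,:2]-g0[:2]).transpose(2,0,1)); m=w&(abs(q-.091)<.02); g0,rad=circ(G[m])
        print("rest",g0,rad)
```

```text
top
probe guess [0.48105171 0.35449554 0.165     ]
probe top 107 [0.48581192 0.37757806 0.16873303]
stand 718 ((0.48568376898765564, 0.38055089116096497), (0.07705767452716827, 0.07498481869697571), 84.68272399902344)
hob ((0.6546756029129028, -0.019386380910873413), (0.42749452590942383, 0.28925248980522156), 86.9476089477539)
scene
probe guess [0.4949335  0.37717141 0.165     ]
probe top 106 [0.49028951 0.37776412 0.16702619]
stand 893 ((0.4853877127170563, 0.38087981939315796), (0.07609712332487106, 0.07946415990591049), 84.99207305908203)
hob ((0.6547489166259766, -0.02058696746826172), (0.42722997069358826, 0.2878722846508026), 87.06099700927734)
rim [0.62695999 0.08919793] 0.07324319660569625
handle [0.47978418 0.06324038 0.12233533] [ 0.1601071  -0.01357647]
rest [ 0.61212313 -0.12752363] 0.09121938401263151
```

Run:
```python
from h import *
q=down(.158); P=np.array([.470,.062])
command_gripper(.085)
r.reach([*P,.23],q); print(r.move_straight([*P,.120],speed=.1,max_force=12))
command_gripper(.0,40); s=r.read_state(); print(s["time_s"],s["eef_pos"],s["grip_width"],s["contact_force"],s["torque"])
print(r.move_straight([P[0]-.0133,P[1]-.2159,.120],speed=.07,max_force=25))
s=r.read_state(); print(s["time_s"],s["eef_pos"],s["grip_width"],s["contact_force"],s["torque"])
for n in ("top",):
    p,d,c=grab(n,n+"1"); X=cloud(c,d)
    m=(X[...,2]>.128)&(X[...,2]<.145)&(np.hypot(X[...,0]-.613,X[...,1]+.126)<.1)&(p.max(2)>70); Q=X[m]; c0=np.array([.613,-.126])
    for _ in range(4):
        k=abs(np.hypot(*(Q[:,:2]-c0).T)-.074)<.012; c0,rad=circ(Q[k])
    print("rim",c0,rad,k.sum(),np.median(Q[k,2]))
```

```text
False
4.0417 [0.47004659 0.06211592 0.12022619] 0.021463063249566358 [-0.42546148  0.62699133  3.08646102] [0.17328467 0.1338773  0.1664967 ]
False
7.2833 [ 0.45670717 -0.153802    0.12000698] 0.0216587297647481 [0.51404891 3.75854771 2.95904228] [ 0.65051978 -0.1042419   0.35505675]
rim [ 0.61220589 -0.12617447] 0.07319187773073942 497 0.13592857309933626
```

View pics/top1.png

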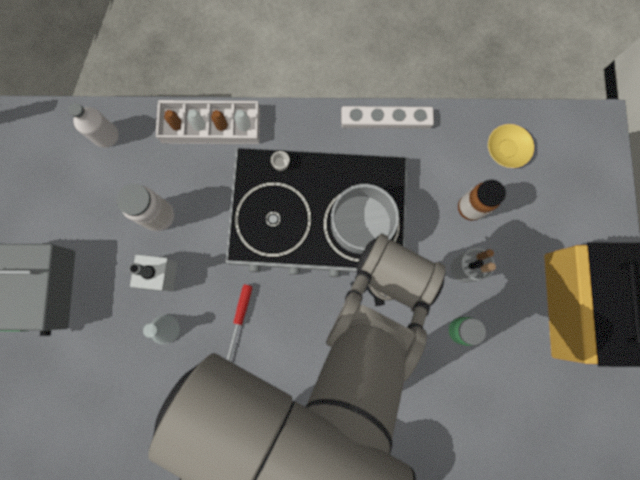

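The pan now stands in the right-hand ring (rim centre within 1 mm of the ring centre), and the measuring spot is uncovered at (273,219). I'll release the handle and take close looks at the spot and the probe.

Run:
```python
from h import *
command_gripper(.085); p0=r.read_state()["eef_pos"]; r.move_straight([p0[0],p0[1],.24],speed=.15)
p,d,c=grab("top","top2"); g=p.astype(int)
w=g.min(2)>110; G=ray(c,np.stack(np.indices(w.shape)[::-1],-1).reshape(-1,2),.05).reshape(*w.shape,3); g0=np.array([.624,.093])
for _ in range(3):
    q=np.hypot(*(G[...,:2]-g0[:2]).transpose(2,0,1)); m=w&(abs(q-.091)<.02); g0,rad=circ(G[m])
print("heat ring top",g0,rad); q=np.hypot(*(G[...,:2]-g0[:2]).transpose(2,0,1)); print("spot mean",G[w&(q<.025)].mean(0))
X=cloud(c,d); m=(X[...,2]>.128)&(X[...,2]<.145)&(np.hypot(X[...,0]-.613,X[...,1]+.126)<.1)&(p.max(2)>70); Q=X[m]; c0=np.array([.613,-.126])
for _ in range(4):
    k=abs(np.hypot(*(Q[:,:2]-c0).T)-.074)<.012; c0,rad=circ(Q[k])
print("rim",c0,rad)
r.reach([.60,.09,.25],down(0)); r.hold(.3); grab("wrist","w_spot"); s=r.read_state(); print(s["eef_pos"],s["eef_rot"])
r.reach([.46,.378,.31],down(0)); r.hold(.3); p,d,c=grab("wrist","w_probe"); np.savez("wp.npz",p=p,d=d); s=r.read_state(); print(s["time_s"],s["eef_pos"],s["eef_rot"],s["contact_force"])
a=cv2.imread("pics/w_spot.png"); b=cv2.imread("pics/w_probe.png"); cv2.imwrite("pics/both.png",np.vstack([a[::1][100:400],b[100:400]]))
```

```text
heat ring top [0.62412714 0.10031176] 0.09399828591598176
spot mean [0.62650474 0.09359784 0.05      ]
rim [ 0.61230107 -0.12617176] 0.07326310321220597
[0.59998763 0.08920208 0.25018288] [5.77232536e-04 9.99999827e-01 2.20300079e-06 1.14071859e-04]
11.9917 [0.4604633  0.37745091 0.30983157] [ 5.27022958e-04  9.99999852e-01 -1.03988297e-04 -8.71840808e-05] [-0.84986979  0.2861878   0.52211216]
```

View pics/both.png

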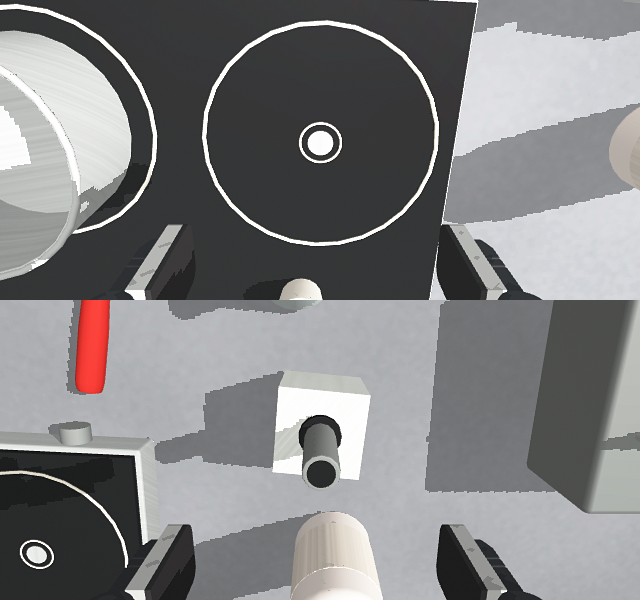

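The spot is at wrist pixel (320,242). The probe's top cap is at about (321,273), upright, and the tub beyond it is clear of the gripper body height.

Run:
```python
from h import *
def C(pos,q): return cam("wrist",{"eef_pos":np.array(pos),"eef_rot":np.array(q)})
c=C([.59998763,.08920208,.25018288],[5.77e-4,1,0,1.14e-4])
a=cv2.imread("pics/w_spot.png"); m=(a.min(2)>150).astype(np.uint8)
n,l,s,ce=cv2.connectedComponentsWithStats(m)
for i in range(1,n):
    if np.hypot(*(ce[i]-[320,242]))<12: print("spot",s[i],ce[i],ray(c,[ce[i]],.05))
a=cv2.imread("pics/w_probe.png"); b=a[230:300,280:360]
c=C([.4604633,.37745091,.30983157],[5.27e-4,1,-1.04e-4,-8.7e-5])
m=((a.max(2)<60)).astype(np.uint8); n,l,s,ce=cv2.connectedComponentsWithStats(m)
for i in range(1,n):
    if np.hypot(*(ce[i]-[321,260]))<40 and s[i][4]>50: print("dark",s[i],ce[i],ray(c,[ce[i]],.17))
d=np.load("wp.npz")["d"]; X=cloud(c,d)
k=(X[...,2]>.163)&(X[...,2]<.178)&(np.hypot(X[...,0]-.487,X[...,1]-.378)<.03); print("top",k.sum(),X[k].mean(0),X[k].min(0),X[k].max(0))
k=(X[...,2]>.078)&(X[...,2]<.09)&(np.hypot(X[...,0]-.487,X[...,1]-.378)<.06)&(a.min(2)>110); print("stand",cv2.minAreaRect(X[k][:,:2].astype(np.float32)))
k=(X[...,2]>.10)&(np.hypot(X[...,0]-.487,X[...,1]-.378)<.2)&(X[...,0]>.53); print("tub",X[k].min(0),X[k].max(0))
```

```text
spot [299 222  43  41 314] [319.77707006 241.91401274] [[0.62339409 0.09267126 0.05      ]]
spot [308 231  25  24 497] [320.05432596 242.59959759] [[0.62396054 0.09288957 0.05      ]]
dark [299 215  42  34 488] [318.6557377  226.91803279] [[0.45382104 0.37961507 0.17      ]]
dark [307 261  29  27 604] [320.72516556 273.77317881] [[0.48557576 0.38099619 0.17      ]]
top 1202 [0.48369984 0.38101764 0.16996023] [0.47209476 0.36863305 0.16301257] [0.49759687 0.39378498 0.1730095 ]
stand ((0.48540809750556946, 0.3810458183288574), (0.07523418217897415, 0.07575691491365433), 84.28544616699219)
tub [0.5980538  0.35409865 0.10000242] [0.65649925 0.43757385 0.17158499]
```

Run:
```python
from h import *
q=down(0); P=np.array([.4854,.381])
r.move_straight([*P,.25],q,speed=.15); print(r.move_straight([*P,.146],speed=.1,max_force=10))
command_gripper(0,50); s=r.read_state(); print(s["time_s"],s["eef_pos"],s["grip_width"],s["contact_force"])
print(r.move_straight([*P,.286],speed=.1,max_force=15))
S=np.array([.6240,.0929]); r.move_straight([*S,.286],speed=.2); print(r.move_straight([*S,.206],speed=.1,max_force=8)); r.hold(.4)
s=r.read_state(); print(s["time_s"],s["eef_pos"],s["grip_width"],s["contact_force"],s["torque"])
p,d,c=grab("scene","scene3"); print(proj(c,[*S,.05]))
u,v=proj(c,[*S,.1]).astype(int); x=p[v-75:v+75,u-100:u+100,::-1]
p,d,c=grab("top","top3"); u,v=proj(c,[*S,.05]).astype(int); y=p[v-75:v+75,u-100:u+100,::-1]
w,d,c=grab("wrist","w3"); print(proj(c,[*S,.05]),proj(c,[*S,.07]))
cv2.imwrite("pics/c3.png",cv2.resize(np.hstack([x,y]),(800,300),interpolation=cv2.INTER_CUBIC))
```

```text
False
14.3417 [0.48550986 0.38096209 0.14628   ] 0.024644189858667086 [-0.21336728 -1.36617725  2.65428538]
False
False
18.9917 [0.6240601  0.09289751 0.20622618] 0.025043915925828466 [ 0.58183508 -0.95663952 -1.65891837] [-0.01258531 -0.04508262 -0.00426992]
[358.67063814 293.72234904]
[315.23764658 229.50987387] [315.19025716 238.74814461]
```

View pics/c3.png

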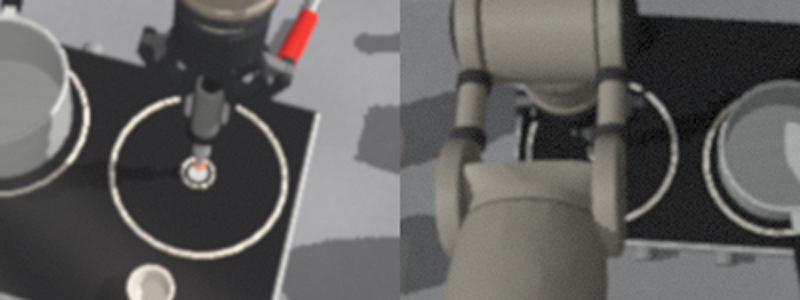

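View pics/w3.png

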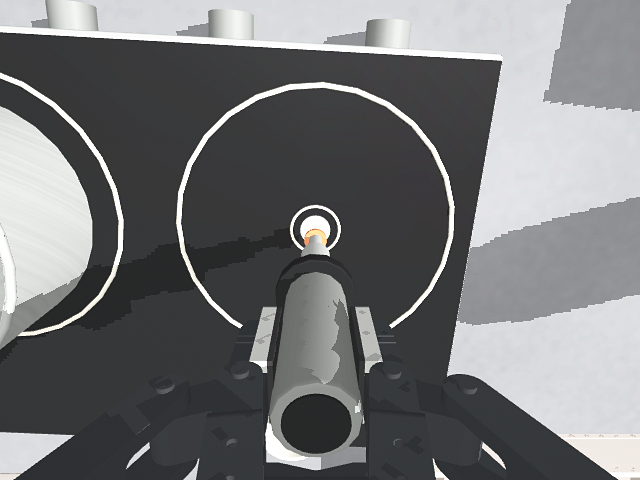

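The held probe is upright. Its foot, at about (315,238) in the wrist view, projects onto the spot at (315,229), matching the prediction. I'll lower it now and check force against depth.

Run:
```python
from h import *
S=[.6240,.0929]
for z in (.192,.188,.186,.184,.182,.180,.178):
    t=r.move_straight([*S,z],speed=.03,max_force=8); r.hold(.3); f=[]
    for _ in range(5): f.append(r.read_state()["contact_force"]); r.hold(.04)
    s=r.read_state(); print(z,t,s["eef_pos"].round(4),np.mean(f,0).round(2))
print(s["time_s"],s["grip_width"])
w,d,c=grab("wrist","w4"); x,d2,c2=grab("scene","scene4"); u,v=proj(c2,[*S,.07]).astype(int)
cv2.imwrite("pics/c4.png",np.hstack([cv2.resize(x[v-50:v+50,u-50:u+50,::-1],(400,400),interpolation=cv2.INTER_CUBIC),cv2.resize(w[170:270,265:365,::-1],(400,400),interpolation=cv2.INTER_CUBIC)]))
```

```text
0.192 False [0.624  0.0929 0.192 ] [-0.28 -0.51 -0.65]
0.188 False [0.624  0.0929 0.1881] [ 0.31  0.32 -1.33]
0.186 False [0.6241 0.0929 0.186 ] [0.17 0.04 0.3 ]
0.184 False [0.624  0.0929 0.1841] [ 0.88 -0.31  0.41]
0.182 False [0.624  0.0929 0.182 ] [1.03 0.03 1.32]
0.18 False [0.624  0.0929 0.18  ] [ 0.85 -0.66  1.98]
0.178 False [0.624  0.0929 0.178 ] [ 0.5  -0.28  2.27]
24.85 0.025215190484957857
```

View pics/c4.png

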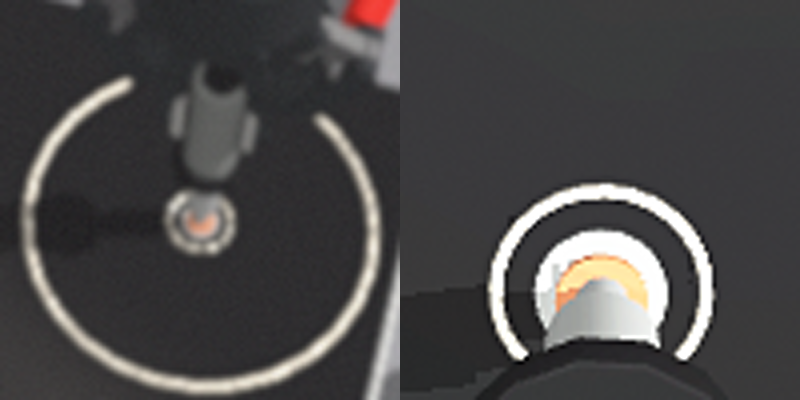

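Run:
```python
from h import *
r.hold(.5); s=r.read_state(); print(s["time_s"],s["eef_pos"],s["contact_force"],s["grip_width"]); r.finish_job()
```

```text
25.45 [0.6240087  0.09289993 0.17801268] [ 1.31157498 -0.17933445  1.49325015] 0.02502266462165695
the job is handed in; nothing more can be done
```

I slid the pan by its handle along the hotplate into the empty ring. Then I lifted the probe from its stand and held it upright on the uncovered measuring spot, and handed the job in at 25.5 s of the 58 s.

- **Pan:** the rim centre measured about 1 mm from the ring centre, against roughly 16 mm of clearance all round. The rim height read 0.136 m after the slide against a nominal 0.135 m, so it was not lifted.
- **Probe position:** the last close-up shows the copper foot centred on the spot to about 1 mm, with the probe upright.
- **Tip depth:** I set it from the geometry, 8 mm below the expected contact height.
    - During lowering, the force rose by about 3.3 N from the free-hanging level (roughly −1 N, scattered between −0.65 and −1.7 N). That is what halfway should give.
    - The last single reading before hand-in was lower, about 2.5 N of rise. The arm had not moved and single readings scatter by about 1 N, so I took it as noise and did not re-check.
- **Other things on the bench:** none of the pictures showed any of them moved, but I did not measure them.

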